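# Start the bench air unit and set its throttle valve

### The job

Start the bench air unit by pressing the keys on the grey control box one at a time, blue, then yellow, then green, letting each come up before the next. Then take the black crank handle of the red handwheel, close the valve (clockwise seen from above) until it stops, and back it off exactly two full turns. Finish while still gripping the handle there, since the sprung valve creeps back when let go; leave the things lying about on the bench where they are.

Things in the scene. Friction and masses are not known exactly. Their poses are not given: they have to be found in the camera images.
- blue_key_top (a point): centre of the top face of the blue round spring key, 32 mm across; z axis up. The three keys stand in a row, 70 mm apart, on a grey control box fixed to the bench (100 x 230 mm, 91 mm high; key tops about 114 mm above the bench); the order of the colours in the row varies. Keys go 6 mm straight down against a spring: about 5 N when fully down; 4 mm counts as pressed, and a key comes back up by itself.
- yellow_key_top (a point): the same for the yellow key
- green_key_top (a point): the same for the green key
- blue_key (a joint): travel of the blue key, m: 0 up, 0.006 fully down
- yellow_key (a joint): travel of the yellow key, m, likewise
- green_key (a joint): travel of the green key, m, likewise
- valve_axis (a point): point on the upright axis of the brass air valve, at the height of the middle of the crank handle (162 mm above the bench). The valve is fixed to the bench on a dark steel plate 150 x 130 mm; it carries a red horizontal handwheel (134 mm across, rim 14 mm thick, rim and hub no higher than 137 mm above the bench).
- crank: black upright crank handle, a cylinder 26 mm across and 60 mm tall (132 to 192 mm above the bench), standing on the wheel's rim 60 mm from the valve axis; origin at its middle. It spins freely on its own pin, so a hand gripping it can go round with the wheel without turning. Its middle lies in the direction, seen from the axis, that the wheel has turned to.
- wheel (a joint): angle of the handwheel, rad: 0 at the shut stop, growing anticlockwise seen from above as the valve opens; 12.57 is two turns open. It starts somewhere under one turn open. Friction about 0.1 N m plus a spring towards shut (0.05 N m at the stop, 0.15 N m at two turns): turning takes up to about 5 N at the handle; left alone at two turns, it creeps back to about one turn open; below that it stays where it is left. It can be opened to 20 rad.
- glue: bystander: white glue bottle, 60 mm across, 150 mm tall; origin under its middle
- mallet: bystander: hammer, 260 mm long, lying on the bench; origin under it
- jar: bystander: glass jar, 70 mm across, 80 mm tall; origin under its middle
- offcut: bystander: wooden offcut, 60 x 100 x 35 mm; origin under its middle
There are look-alikes about, which are no part of the job. Of the things that look like the part that bears valve_axis, the smaller one is meant.

How it is judged:
By the outcome, as a careful person would: the job done as asked, in the order asked, and still so for the second after the job is handed in, while the arm keeps its last pose, push and grip.
It also fails if it takes over 72 s, if anything falls off the work surface, if the arm or the gripper's body presses on something with over 40 N, if the wrist force passes 120 N, or if a joint passes its speed limit or range.

### The arm

A 6-joint arm with a two-finger parallel gripper is mounted at the origin on the work surface. World frame = base frame: x ahead of the robot, y to its left, z up, the work surface at z = 0. Lengths are in mm, angles in rad, forces in N, time in s.
With the tool pointing down it reaches from about 350 to 975 mm from the base axis. Payload 7.1 kg.
Tool frame: the origin (TCP) lies at the very end of the fingers, on their centre line; the grasp point (between the pads) lies 19 mm behind it; y points along the fingers, x is the direction in which the jaws open and shut, and the axes are right-handed (so a half turn about y gives the same grasp; the last joint's range is limited). The gripper opens to 88 mm and grips with 3 to 60 N. Pads are 20 mm wide; open, the fingers measure 115 mm over their backs; the gripper's body (75 mm by 178 mm) begins 61 mm behind the grasp point.
Start: joints at [-1.29, 0.423, 1.63, -0, 1.089, -0.019], TCP at [184.599, -597.1, 222.675] pointing down, gripper open.
Joint ranges: [-3, 3], [-0.9, 2.11], [0.09, 2.58], [-1.31, 4.45], [0.11, 2.69], [-2.54, 2.54]. Speed limits (rad/s): [2.39, 2.39, 3.01, 3.14, 3.14, 3.14].

### API

Orientations are given as a rotation vector (axis times angle).
In Python, from workcell import ctrl gives the robot as it stands. The module is installed in compiled form; this text tells all that it offers.
- The arm moves only by the tool jog_arm, never from a script. Its argument "steps" is a list of rows, each an object with "turn": the turn, a rotation vector about the world's x, y, z scaled (see below), a list of three; "dp": the shift along the world's x, y, z scaled (see below), a list of three; "claw": the opening, from 0 (shut) to 1 (fully open). In form: [{"turn": [wx, wy, wz], "dp": [x, y, z], "claw": claw}, ...]. A call has 1 to 12 rows; each row is the pose to reach, as a shift and turn from the pose measured when the call began, turning the shorter way round; what a row does not reach only later rows make up. The controller multiplies each number of a shift by 80 mm and each number of a turn by pi rad. A row lasts 1/12 s, in which the tool goes at most 41.7 mm and 7.16 degrees, less where a joint would pass 70% of its speed; a pose out of reach is approached as far as the arm can. A call with a number of a shift or a turn outside -1 to 1 is refused whole. A call with a gripper value outside its range is refused whole. The fingers move at their own pace and stop on an object; the grip force is fixed at half the most. Time passes only in rows, so rows that repeat a pose let the fingers close. It gives the time, the measured TCP pose, the force and the opening at its end, in the units of the state.
- ctrl.get_obs(): the state, without advancing time (a new reading comes with each control period).
- ctrl.get_image(name): name is "scene" or "top" or "wrist"; returns a dict with "img" (384x512x3 uint8, red, green, blue), "range_z" (384x512 float32, mm along the optical axis (not along the pixel's ray), 0 where there is no reading), "fovy" (degrees; the focal length in pixels is half the picture's height over the tangent of half this angle, whatever the lens; pixels are square), "cx", "cy" (the principal point, pixels), "camera_from_world" (4x4, takes a point from world to camera coordinates); the wrist camera has in their place "hand_eye" (4x4, takes a point from camera to tool coordinates, whose origin is the TCP and whose axes are the tool frame's). Camera axes: x right, y down, z forward; pixel columns grow to the right and rows downward; lengths in mm; the calibration is good to about 2 mm. A picture is of the moment at which its call begins: read the wrist's pose just before it.
- ctrl.close_job(): hands the job in, once; it reports no verdict.
The state is a dict: "t": time; "qpos": joint angles; "qvel": joint speeds; "joint_torque": joint torques, N m; "ee_pos": TCP position; "orientation": TCP orientation; "ft_force": force on the tool from outside, world axes, zero at the start; "moment": the same for the moment, N m; "width": finger opening in mm.
Only numpy, scipy, OpenCV 4.12 (cv2) and the standard library are available. Lean on these libraries where they do the work, as an engineer would, in place of code of your own. Each camera call takes 0.05 s, during which the arm holds its last target.

## Working session

There is one attempt and no reset: what is moved stays moved. The work goes in short steps, Python scripts to look and compute and a tool call to move; the robot and the scene stay as the last step left them, time stands still between calls to the robot, and variables do not carry over. Pictures are saved under pics/ and viewed, and the job is handed in when it is done.

Besides the shell and the picture viewer there is one more tool, called after ">>>" as name(argument=value, ...) on one line, values as JSON. jog_arm: Moves the arm, as the interface text tells. Its arguments: {"type":"object","properties":{"steps":{"type":"array","items":{"type":"object","properties":{"turn":{"type":"array","items":{"type":"number"}},"dp":{"type":"array","items":{"type":"number"}},"claw":{"type":"number"}}}}},"required":["steps"]}

```bash
mkdir -p pics; cat > h.py <<'E'
import numpy as np,cv2
from workcell import ctrl
def K(d):
    f=d["img"].shape[0]/2/np.tan(np.radians(d["fovy"])/2); return f,d["cx"],d["cy"]
def c2w(d,o=None):
    if "camera_from_world" in d: return np.linalg.inv(np.array(d["camera_from_world"]))
    T=np.eye(4);T[:3,:3]=cv2.Rodrigues(np.array(o["orientation"],float))[0];T[:3,3]=o["ee_pos"]
    return T@np.array(d["hand_eye"])
def ray(d,u,v,z,o=None):
    f,cx,cy=K(d);M=c2w(d,o);r=M[:3,:3]@np.array([(u-cx)/f,(v-cy)/f,1]);c=M[:3,3]
    return c+r*(z-c[2])/r[2]
def cloud(d,o=None):
    f,cx,cy=K(d);M=c2w(d,o);Z=d["range_z"];v,u=np.mgrid[:Z.shape[0],:Z.shape[1]]
    P=np.stack([(u-cx)/f*Z,(v-cy)/f*Z,Z],-1)@M[:3,:3].T+M[:3,3]; P[Z==0]=np.nan; return P
E
python3 - <<'E'
from h import *
o=ctrl.get_obs();print(o)
for n in("scene","top","wrist"):
    d=ctrl.get_image(n);cv2.imwrite(f"pics/a_{n}.png",d["img"][:,:,::-1]);print(n,d["fovy"],d["cx"],d["cy"],d["range_z"].min(),d["range_z"].max(), c2w(d,o)[:3].round(2).tolist())
    np.save(f"/tmp/{n}.npy",d,allow_pickle=True)
E
```

```text
{'t': 0.0, 'qpos': array([-1.28997622e+00,  4.23823591e-01,  1.63066782e+00, -1.09359812e-05,
        1.08861067e+00, -1.89984580e-02]), 'qvel': array([-0.00010839, -0.00138737,  0.00147739, -0.00099692,  0.00072432,
        0.00070605]), 'joint_torque': array([-2.05578312e-03, -5.44627869e+01, -2.73667842e+01,  6.40379498e-02,
        2.26049591e-02, -1.10508913e-04]), 'ee_pos': array([ 184.46251534, -596.58516842,  221.92118643]), 'orientation': array([-1.33531095,  0.98641735, -0.98441949]), 'ft_force': array([0.32470051, 0.63931953, 0.01474029]), 'moment': array([0.02976321, 0.0157632 , 0.00136664]), 'width': 88.06758065686165}
scene 45.404732199317 256.91824827703635 193.35460056133456 0.0 3604.5513 [[0.29, 0.73, -0.62, 1301.32], [0.96, -0.21, 0.2, -190.38], [0.01, -0.65, -0.76, 1078.22]]
top 48.12791420062443 255.69897935133326 188.37515315296815 0.0 2237.1804 [[0.01, -0.98, 0.19, 291.41], [-1.0, -0.01, -0.0, 53.3], [0.0, -0.19, -0.98, 1283.68]]
wrist 64.10220097791994 257.9357461278913 188.1110545938754 0.0 1345.3955 [[0.3, -0.93, -0.24, 248.31], [-0.96, -0.29, -0.07, -577.13], [-0.0, 0.25, -0.97, 384.77]]
```

View pics/a_scene.png

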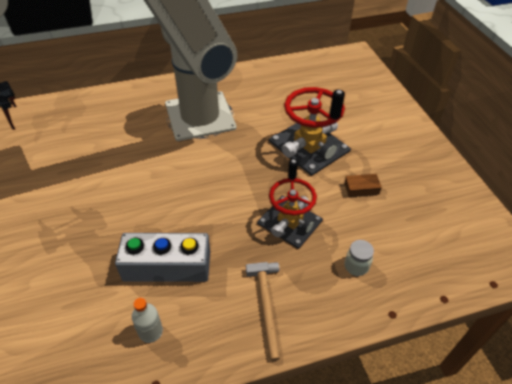

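View pics/a_top.png

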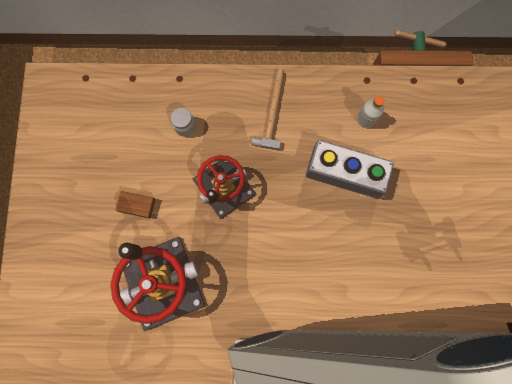

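View pics/a_wrist.png

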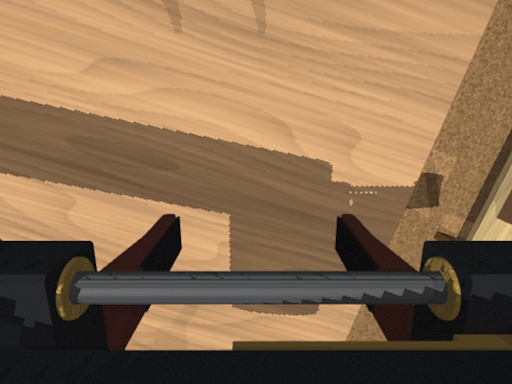

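The scene view shows the keys at green (135,245), blue (162,245) and yellow (190,244). There are two red wheels: a small one at (292,196) and a big one at (314,107). In the top view the keys are at (330,157), (353,165) and (377,172), and the wheels at (221,178) (small) and (148,285) (large). Next I'll measure these.

```bash
python3 - <<'E'
from h import *
for n in("top","scene"):
    d=np.load(f"/tmp/{n}.npy",allow_pickle=True).item();im=d["img"];hsv=cv2.cvtColor(im,cv2.COLOR_RGB2HSV);P=cloud(d)
    for k,lo,hi in(("yellow",(22,150,120),(35,255,255)),("blue",(100,150,60),(130,255,255)),("green",(60,120,40),(90,255,255))):
        m=cv2.inRange(hsv,lo,hi);nn,l,s,c=cv2.connectedComponentsWithStats(m)
        for i in range(1,nn):
            if 60<s[i,4]<600: 
                print(n,k,s[i],c[i].round(1),ray(d,*c[i],114).round(1),np.nanmedian(P[l==i],0).round(1))
    m=cv2.inRange(hsv,(0,180,80),(6,255,255))|cv2.inRange(hsv,(172,180,80),(180,255,255))
    nn,l,s,c=cv2.connectedComponentsWithStats(cv2.morphologyEx(m,cv2.MORPH_CLOSE,np.ones((3,3))))
    for i in range(1,nn):
        if s[i,4]>200:
            p=P[l==i];z=p[:,2];q=p[(z>115)&(z<142)] ;print(n,"red",s[i],c[i].round(1),np.nanpercentile(z,[5,50,95]).round(1),len(q))
            ct,_=cv2.findContours((l==i).astype(np.uint8),cv2.RETR_EXTERNAL,cv2.CHAIN_APPROX_NONE);ct=max(ct,key=len)[:,0]
            e=cv2.fitEllipse(cv2.convexHull(ct));print(e)
            for z in(130,np.nanmedian(p[:,2])): 
                R=np.array([ray(d,u,v,z) for u,v in cv2.convexHull(ct)[:,0]]);ce,r=cv2.minEnclosingCircle(R[:,:2].astype(np.float32));print("circle z",z,ce,r)
    big=cv2.resize(im[130:240,170:270] if n=="top" else im[150:260,240:340],None,fx=5,fy=5,interpolation=cv2.INTER_CUBIC);cv2.imwrite(f"pics/b_{n}.png",big[:,:,::-1])
E
```

```text
top yellow [324 152  11  10  92] [328.7 156.5] [ 613.8 -152.7  114. ] [ 614.4 -153.2  113.3]
top blue [348 159  11  10  77] [352.8 163.7] [ 593.5 -219.9  114. ] [ 593.4 -220.4  113.3]
top green [372 166  11  10  77] [377.1 170.9] [ 573.1 -286.8  114. ] [ 572.9 -286.9  113.9]
top red [197 155  48  46 666] [221.  175.6] [121.4 125.9 130.9] 663
((220.38723754882812, 177.71771240234375), (45.03517150878906, 47.14584732055664), 87.20852661132812)
circle z 130 (547.0599975585938, 149.37973022460938) 64.99433135986328
circle z 125.86263205320415 (547.9768676757812, 149.72430419921875) 65.2274398803711
top red [ 111  247   75   76 1913] [149.3 287. ] [174.8 179.9 185.3] 0
((148.13690185546875, 284.651611328125), (73.24723052978516, 77.14257049560547), 35.393184661865234)
circle z 130 (261.1361999511719, 332.3457946777344) 98.20002746582031
circle z 179.94135967670718 (262.4468078613281, 320.2662353515625) 93.94902801513672
scene yellow [182 238  14  11 113] [188.8 243.2] [ 618.4 -154.6  114. ] [ 617.  -154.5  112.5]
scene blue [487   0  25   4  65] [499.5   1.2] [-254.8 1403.   114. ] [-353.
[... 152 characters left out ...]
43.7] [ 580.2 -288.1  114. ] [ 578.  -288.6  112.3]
scene red [285  87  48  40 741] [307.5 106.2] [171.2 178.6 184.4] 2
((313.4393310546875, 106.37329864501953), (39.03827667236328, 58.03031539916992), 94.63732147216797)
circle z 130 (211.65811157226562, 346.0348815917969) 101.73340606689453
circle z 178.56118908872583 (267.46282958984375, 318.5633544921875) 96.52338409423828
scene red [269 178  48  37 621] [292.2 197.2] [119.1 124.7 129.3] 606
((292.46478271484375, 196.0078125), (36.59149932861328, 47.162261962890625), 96.3744888305664)
circle z 130 (554.9318237304688, 145.23492431640625) 66.28482818603516
circle z 124.69928431109486 (550.7593994140625, 147.11106872558594) 66.65535736083984
```

```bash
python3 -c "
import cv2,numpy as np
a=cv2.imread('pics/b_top.png');b=cv2.imread('pics/b_scene.png');cv2.imwrite('pics/b2.png',cv2.resize(np.hstack([a,b]),(800,440)))"
```

```text
(no output)
```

View pics/b2.png

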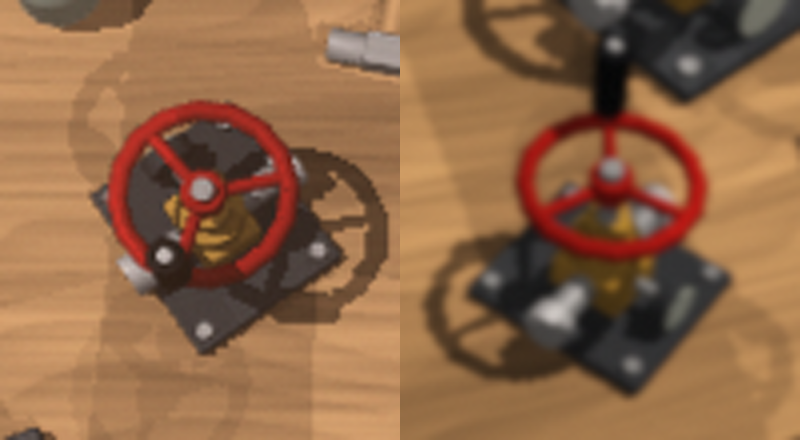

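```bash
python3 - <<'E'
from h import *
o=ctrl.get_obs();R=cv2.Rodrigues(o["orientation"])[0];print(R.round(2).tolist())
D={n:np.load(f"/tmp/{n}.npy",allow_pickle=True).item() for n in("top","scene")}
def tri(a,b):
    A=[];y=[]
    for d,(u,v) in((D["top"],a),(D["scene"],b)):
        f,cx,cy=K(d);M=d["camera_from_world"]
        for c,(p,q) in enumerate(((u,cx),(v,cy))):
            r=np.array(M[c])*f-(p-q)*np.array(M[2]);A.append(r[:3]);y.append(-r[3])
    s=np.linalg.lstsq(np.array(A),np.array(y),rcond=None);return s[0].round(1),s[1]
print("pin",tri((211,194),(293.7,161.2)), ray(D["top"],211,194,192),ray(D["scene"],293.7,161.2,192))
print("hub",tri((220.6,177),(292.7,191)))
print("y",tri((328.7,156.5),(188.8,243.2)),"b",tri((352.8,163.7),(161.4,243.6)),"g",tri((377.1,170.9),(133.7,243.7)))
for n,p,z in(("glue",(379,101),150),("jar",(181,116),80),("bigcrank",(127,251),250)):print(n,ray(D["top"],*p,z))
print("z big crank", cloud(D["top"])[246:255,122:132,2].max())
E
```

```text
[[0.3, -0.0, 0.96], [-0.96, 0.0, 0.3], [-0.0, -1.0, 0.0]]
pin (array([490.3, 168. , 192.4]), array([87866.89470949])) [490.21263309 167.54213704 192.        ] [490.03257668 168.57754845 192.        ]
hub (array([547.4, 148.5, 138.4]), array([41759.86868209]))
y (array([ 615.2, -154. ,  109.1]), array([80627.09075478])) b (array([ 595.2, -221.3,  107.4]), array([773.60995803])) g (array([ 574.9, -289. ,  106.8]), array([2141.60145989]))
glue [ 765.74168002 -291.48084819  150.        ]
jar [743.82529946 273.88814942  80.        ]
bigcrank [340.40330851 357.74670346 250.        ]
z big crank nan
```

>>> jog_arm(steps=[{"turn": [0,0,0],"dp": [0.33,0.3,0],"claw": 0},{"turn": [0,0,0],"dp": [0.66,0.61,0],"claw": 0},{"turn": [0,0,0],"dp": [1,0.92,0],"claw": 0},{"turn": [0,0,0],"dp": [1,0.92,0],"claw": 0}])

```text
t: 0.48
ee_pos: [267.6, -519.1, 221.6]
orientation: [-1.334, 0.985, -0.981]
ft_force: [0.2, -0.1, -0.5]
width: 64.5
```

>>> jog_arm(steps=[{"turn": [0,0,0],"dp": [0.33,0.3,0],"claw": 0},{"turn": [0,0,0],"dp": [0.66,0.61,0],"claw": 0},{"turn": [0,0,0],"dp": [1,0.92,0],"claw": 0},{"turn": [0,0,0],"dp": [1,0.92,0],"claw": 0}])

```text
t: 0.82
ee_pos: [350.6, -442.2, 221.5]
orientation: [-1.334, 0.982, -0.977]
ft_force: [-0.2, -0.8, 0.3]
width: 38.0
```

>>> jog_arm(steps=[{"turn": [0,0,0],"dp": [0.33,0.3,0],"claw": 0},{"turn": [0,0,0],"dp": [0.66,0.61,0],"claw": 0},{"turn": [0,0,0],"dp": [1,0.92,0],"claw": 0},{"turn": [0,0,0],"dp": [1,0.92,0],"claw": 0}])

```text
t: 1.15
ee_pos: [433.8, -365.9, 221.5]
orientation: [-1.334, 0.978, -0.975]
ft_force: [-0.7, -0.0, -0.1]
width: 11.3
```

>>> jog_arm(steps=[{"turn": [0,0,0],"dp": [0.33,0.3,0],"claw": 0},{"turn": [0,0,0],"dp": [0.66,0.61,0],"claw": 0},{"turn": [0,0,0],"dp": [1,0.92,0],"claw": 0},{"turn": [0,0,0],"dp": [1,0.92,0],"claw": 0}])

```text
t: 1.48
ee_pos: [517.0, -290.1, 221.5]
orientation: [-1.334, 0.975, -0.973]
ft_force: [-0.4, 0.9, 0.1]
width: 0.5
```

>>> jog_arm(steps=[{"turn": [0,0,0],"dp": [0.33,0.29,0],"claw": 0},{"turn": [0,0,0],"dp": [0.66,0.57,-0.2],"claw": 0},{"turn": [0,0,0],"dp": [0.96,0.86,-0.6],"claw": 0},{"turn": [0,0,0],"dp": [0.96,0.86,-0.8],"claw": 0},{"turn": [0,0,0],"dp": [0.96,0.86,-0.8],"claw": 0}])

```text
t: 1.9
ee_pos: [591.7, -220.3, 153.1]
orientation: [-1.337, 0.979, -0.966]
ft_force: [0.0, 0.1, -0.6]
width: 0.6
```

```bash
python3 - <<'E'
from h import *
o=ctrl.get_obs();print(o["ee_pos"],o["ft_force"])
d=ctrl.get_image("wrist");cv2.imwrite("pics/c_w.png",d["img"][:,:,::-1])
hsv=cv2.cvtColor(d["img"],cv2.COLOR_RGB2HSV);P=cloud(d,o)
for k,lo,hi in(("yellow",(22,150,120),(35,255,255)),("blue",(100,150,60),(130,255,255)),("green",(60,120,40),(90,255,255))):
    m=cv2.inRange(hsv,lo,hi);nn,l,s,c=cv2.connectedComponentsWithStats(m)
    for i in range(1,nn):
        if s[i,4]>300: print(k,s[i],ray(d,*c[i],114,o).round(1),np.nanmedian(P[l==i],0).round(1))
d=ctrl.get_image("scene");cv2.imwrite("pics/c_s.png",cv2.resize(d["img"][190:310,70:250],None,fx=4,fy=4)[:,:,::-1])
E
```

```text
[ 591.70625099 -220.33916858  153.05384246] [ 0.04206293  0.08513143 -0.58909889]
yellow [ 151  124   48   47 1750] [ 615.5 -154.5  114. ] [ 615.5 -154.5  114.2]
blue [ 239  181   45   45 1295] [ 598.8 -219.9  114. ] [ 598.8 -219.5  114.1]
```

View pics/c_w.png

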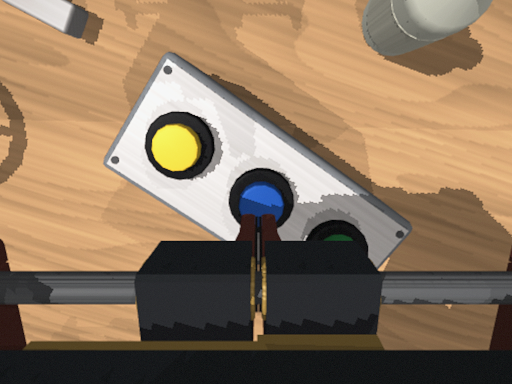

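View pics/c_s.png

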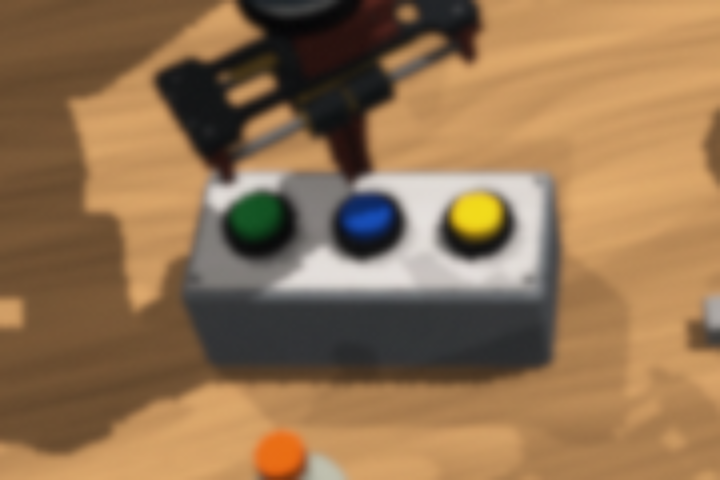

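The wrist view shows yellow at (177,147) and blue at (261,200) just ahead of the fingertips; both agree with the other cameras. I'll press blue now.

>>> jog_arm(steps=[{"turn": [0,0,0],"dp": [0.05,-0.01,-0.2],"claw": 0},{"turn": [0,0,0],"dp": [0.05,-0.01,-0.42],"claw": 0},{"turn": [0,0,0],"dp": [0.05,-0.01,-0.48],"claw": 0},{"turn": [0,0,0],"dp": [0.05,-0.01,-0.52],"claw": 0},{"turn": [0,0,0],"dp": [0.05,-0.01,-0.55],"claw": 0},{"turn": [0,0,0],"dp": [0.05,-0.01,-0.56],"claw": 0},{"turn": [0,0,0],"dp": [0.05,-0.01,-0.56],"claw": 0}])

```text
t: 2.58
ee_pos: [597.0, -223.8, 113.2]
orientation: [-1.335, 0.975, -0.973]
ft_force: [-0.0, -1.0, 1.8]
width: 0.5
```

>>> jog_arm(steps=[{"turn": [0,0,0],"dp": [0,0.02,-0.03],"claw": 0},{"turn": [0,0,0],"dp": [0,0.02,-0.05],"claw": 0},{"turn": [0,0,0],"dp": [0,0.02,-0.05],"claw": 0}])

```text
t: 2.83
ee_pos: [597.7, -222.6, 109.8]
orientation: [-1.335, 0.974, -0.975]
ft_force: [-1.1, -2.3, 4.9]
width: 0.6
```

>>> jog_arm(steps=[{"turn": [0,0,0],"dp": [0,0,-0.02],"claw": 0},{"turn": [0,0,0],"dp": [0,0,-0.035],"claw": 0},{"turn": [0,0,0],"dp": [0,0,-0.035],"claw": 0},{"turn": [0,0,0],"dp": [0,0,-0.035],"claw": 0}])

```text
t: 3.17
ee_pos: [597.8, -222.7, 107.8]
orientation: [-1.335, 0.973, -0.975]
ft_force: [-3.4, -0.9, 10.2]
width: 0.2
```

Blue has bottomed out at 10 N. Next I'll lift off and move to yellow.

>>> jog_arm(steps=[{"turn": [0,0,0],"dp": [0,0,0.2],"claw": 0},{"turn": [0,0,0],"dp": [0,0,0.4],"claw": 0},{"turn": [0,0,0],"dp": [0.1,0.4,0.4],"claw": 0},{"turn": [0,0,0],"dp": [0.22,0.84,0.4],"claw": 0},{"turn": [0,0,0],"dp": [0.22,0.84,0.3],"claw": 0},{"turn": [0,0,0],"dp": [0.22,0.84,0.2],"claw": 0},{"turn": [0,0,0],"dp": [0.22,0.84,0.15],"claw": 0},{"turn": [0,0,0],"dp": [0.22,0.84,0.15],"claw": 0}])

```text
t: 3.83
ee_pos: [614.0, -155.8, 117.8]
orientation: [-1.336, 0.976, -0.973]
ft_force: [0.2, -0.3, 0.0]
width: 0.4
```

```bash
python3 - <<'E'
from h import *
o=ctrl.get_obs();print(o["ee_pos"],o["ft_force"])
d=ctrl.get_image("scene");cv2.imwrite("pics/d_s.png",cv2.resize(d["img"][190:310,70:250],None,fx=4,fy=4)[:,:,::-1])
E
```

```text
[ 614.04102701 -155.79628969  117.83634819] [ 0.24379919 -0.29147343  0.01022134]
```

View pics/d_s.png

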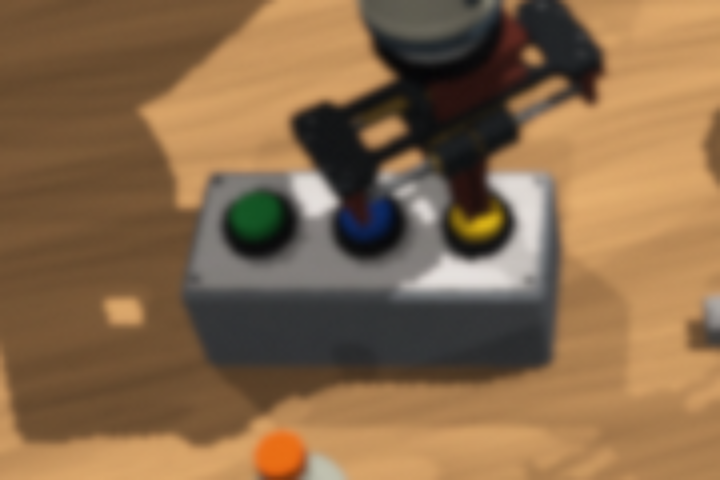

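```bash
python3 - <<'E'
from h import *
d=ctrl.get_image("scene");P=cloud(d)
for u,v in((160,240),(160,243),(160,236),(187,240),(190,230)):print(u,v,P[v,u].round(0),d["img"][v,u])
E
```

```text
160 240 [ 668. -219.  222.] [44 22 22]
160 243 [ 669. -221.  212.] [48 24 24]
160 236 [ 666. -217.  235.] [16 15 16]
187 240 [ 626. -158.  140.] [37 17 14]
190 230 [ 621. -146.  171.] [47 29 21]
```

The red part that looks close to blue is really about 100 mm above the box (z about 212), so it clears the key. Blue is up again. Pressing yellow.

>>> jog_arm(steps=[{"turn": [0,0,0],"dp": [0.01,0.01,-0.05],"claw": 0},{"turn": [0,0,0],"dp": [0.01,0.01,-0.09],"claw": 0},{"turn": [0,0,0],"dp": [0.01,0.01,-0.13],"claw": 0},{"turn": [0,0,0],"dp": [0.01,0.01,-0.15],"claw": 0},{"turn": [0,0,0],"dp": [0.01,0.01,-0.15],"claw": 0},{"turn": [0,0,0],"dp": [0.01,0.01,-0.15],"claw": 0}])

```text
t: 4.43
ee_pos: [616.0, -156.4, 107.9]
orientation: [-1.335, 0.974, -0.976]
ft_force: [-1.6, -4.3, 6.9]
width: 0.5
```

>>> jog_arm(steps=[{"turn": [0,0,0],"dp": [0,0,-0.02],"claw": 0},{"turn": [0,0,0],"dp": [0,0,-0.02],"claw": 0}])

```text
t: 4.6
ee_pos: [616.0, -156.5, 107.7]
orientation: [-1.335, 0.974, -0.976]
ft_force: [-4.9, 1.6, 13.1]
width: 0.3
```

>>> jog_arm(steps=[{"turn": [0,0,0],"dp": [0,0,0.2],"claw": 0},{"turn": [0,0,0],"dp": [0,0,0.4],"claw": 0},{"turn": [0,0,0],"dp": [-0.1,-0.4,0.4],"claw": 0},{"turn": [0,0,0],"dp": [-0.25,-0.84,0.4],"claw": 0},{"turn": [0,0,0],"dp": [-0.25,-0.84,0.4],"claw": 0}])

```text
t: 5.02
ee_pos: [594.6, -228.1, 140.0]
orientation: [-1.335, 0.976, -0.979]
ft_force: [0.1, 0.3, 0.1]
width: 0.4
```

>>> jog_arm(steps=[{"turn": [0,0,0],"dp": [-0.12,-0.38,0],"claw": 0},{"turn": [0,0,0],"dp": [-0.23,-0.76,0],"claw": 0},{"turn": [0,0,0],"dp": [-0.23,-0.76,-0.1],"claw": 0},{"turn": [0,0,0],"dp": [-0.23,-0.76,-0.25],"claw": 0},{"turn": [0,0,0],"dp": [-0.23,-0.76,-0.3],"claw": 0},{"turn": [0,0,0],"dp": [-0.23,-0.76,-0.35],"claw": 0},{"turn": [0,0,0],"dp": [-0.23,-0.76,-0.39],"claw": 0},{"turn": [0,0,0],"dp": [-0.23,-0.76,-0.42],"claw": 0},{"turn": [0,0,0],"dp": [-0.23,-0.76,-0.42],"claw": 0},{"turn": [0,0,0],"dp": [-0.23,-0.76,-0.42],"claw": 0}])

```text
t: 5.85
ee_pos: [575.9, -287.6, 107.7]
orientation: [-1.336, 0.976, -0.977]
ft_force: [-7.4, 2.1, 14.2]
width: 0.4
```

>>> jog_arm(steps=[{"turn": [0,0,0],"dp": [0,0,0.4],"claw": 0},{"turn": [0,0,0],"dp": [0,0,0.9],"claw": 0},{"turn": [0,0,0],"dp": [-0.1,0.4,1],"claw": 0},{"turn": [0,0,0],"dp": [-0.2,0.9,1],"claw": 0},{"turn": [0,0,0],"dp": [-0.2,1,1],"claw": 0}])

```text
t: 6.27
ee_pos: [558.8, -202.8, 188.5]
orientation: [-1.335, 0.975, -0.974]
ft_force: [-0.3, 0.4, -0.5]
width: 0.9
```

>>> jog_arm(steps=[{"turn": [0,0,0],"dp": [-0.1,0.5,0.3],"claw": 0},{"turn": [0,0,0],"dp": [-0.2,1,0.6],"claw": 0},{"turn": [0,0,0],"dp": [-0.2,1,0.6],"claw": 0.5}])

```text
t: 6.52
ee_pos: [542.9, -119.1, 238.3]
orientation: [-1.335, 0.972, -0.973]
ft_force: [1.3, -1.1, 0.2]
width: 4.1
```

>>> jog_arm(steps=[{"turn": [0,0,0],"dp": [-0.1,0.5,0],"claw": 1},{"turn": [0,0,0],"dp": [-0.2,1,0],"claw": 1},{"turn": [0,0,0],"dp": [-0.2,1,0],"claw": 1}])

```text
t: 6.77
ee_pos: [525.6, -34.0, 238.1]
orientation: [-1.335, 0.97, -0.968]
ft_force: [0.7, 1.1, 0.7]
width: 23.8
```

>>> jog_arm(steps=[{"turn": [0,0,0],"dp": [-0.1,0.5,0],"claw": 1},{"turn": [0,0,0],"dp": [-0.2,1,0],"claw": 1},{"turn": [0,0,0],"dp": [-0.2,1,0],"claw": 1}])

```text
t: 7.02
ee_pos: [508.5, 50.5, 237.8]
orientation: [-1.336, 0.968, -0.964]
ft_force: [-0.1, 1.1, -0.4]
width: 43.7
```

```bash
python3 - <<'E'
from h import *
o=ctrl.get_obs();print(o["ee_pos"],o["qpos"].round(2),o["width"])
d=ctrl.get_image("wrist");cv2.imwrite("pics/e_w.png",d["img"][:,:,::-1]);np.save("/tmp/ew.npy",d,allow_pickle=True);np.save("/tmp/eo.npy",o,allow_pickle=True)
d=ctrl.get_image("scene");cv2.imwrite("pics/e_s.png",d["img"][:,:,::-1])
E
```

```text
[508.51863133  50.46418196 237.78022032] [0.07 0.23 1.87 0.01 1.04 1.31] 43.6628042316761
```

View pics/e_w.png

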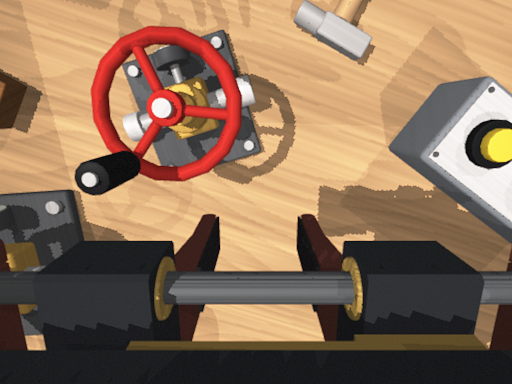

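View pics/e_s.png

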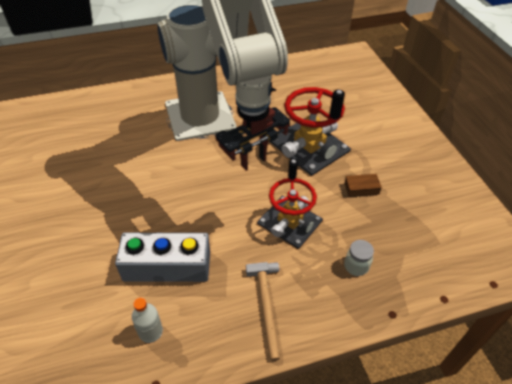

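The wrist view shows the small wheel around (167,103), its hub at (162,107) and the pin on top of the crank handle at (90,180). In the scene view all the keys are up.

```bash
python3 - <<'E'
from h import *
d=np.load("/tmp/ew.npy",allow_pickle=True).item();o=np.load("/tmp/eo.npy",allow_pickle=True).item()
im=d["img"];hsv=cv2.cvtColor(im,cv2.COLOR_RGB2HSV)
m=cv2.inRange(hsv,(0,180,80),(6,255,255))|cv2.inRange(hsv,(172,180,80),(180,255,255))
nn,l,s,c=cv2.connectedComponentsWithStats(m);i=1+s[1:,4].argmax();P=cloud(d,o);print(np.nanpercentile(P[l==i][:,2],[5,50,95]))
ct,_=cv2.findContours((l==i).astype(np.uint8),cv2.RETR_EXTERNAL,cv2.CHAIN_APPROX_NONE);h=cv2.convexHull(max(ct,key=len))[:,0]
for z in(125,130):
    R=np.array([ray(d,u,v,z,o) for u,v in h]);print(cv2.minEnclosingCircle(R[:,:2].astype(np.float32)),cv2.fitEllipse(R[:,:2].astype(np.float32)))
print("pin",ray(d,90,180,192,o),P[180,90],"hub",ray(d,161,107,138,o),P[107,161])
E
```

```text
[122.82045225 126.6915911  130.32077359]
((548.5632934570312, 149.03199768066406), 65.7826156616211) ((548.6796264648438, 148.97731018066406), (130.0509033203125, 130.99623107910156), 2.9583139419555664)
((548.9749145507812, 147.60574340820312), 64.59095764160156) ((549.0891723632812, 147.5520782470703), (127.69498443603516, 128.6231689453125), 2.9581081867218018)
pin [489.43213931 168.47476116 192.        ] [491.21234176 166.33963619 196.54563939] hub [548.7393887  149.66375416 138.        ] [548.81103163 149.41157474 138.83573184]
```

>>> jog_arm(steps=[{"turn": [0,0,0],"dp": [-0.1,0.5,0],"claw": 1},{"turn": [0,0,0],"dp": [-0.2,0.9,0],"claw": 1},{"turn": [0,0,0],"dp": [-0.2,0.9,0],"claw": 1},{"turn": [0,0,0],"dp": [-0.2,0.9,0],"claw": 1},{"turn": [0,0,0],"dp": [-0.2,0.9,0],"claw": 1}])

```text
t: 7.53
ee_pos: [494.2, 118.3, 237.8]
orientation: [-1.337, 0.967, -0.966]
ft_force: [0.1, 0.1, 0.0]
width: 85.0
```

>>> jog_arm(steps=[{"turn": [0,0,0],"dp": [-0.03,0.35,0],"claw": 1},{"turn": [0,0,0],"dp": [-0.05,0.62,0],"claw": 1},{"turn": [0,0,0],"dp": [-0.05,0.62,0],"claw": 1},{"turn": [0,0,0],"dp": [-0.05,0.62,-0.2],"claw": 1},{"turn": [0,0,0],"dp": [-0.05,0.62,-0.3],"claw": 1},{"turn": [0,0,0],"dp": [-0.05,0.62,-0.3],"claw": 1}])

```text
t: 8.03
ee_pos: [489.4, 166.1, 211.9]
orientation: [-1.34, 0.97, -0.966]
ft_force: [0.0, 0.3, 0.1]
width: 87.8
```

```bash
python3 - <<'E'
from h import *
o=ctrl.get_obs();print(o["ee_pos"],o["width"])
d=ctrl.get_image("wrist");t=ctrl.get_image("top")
cv2.imwrite("pics/f.png",np.hstack([d["img"],cv2.resize(t["img"][90:290,110:310],(384,384))])[:,:,::-1][:, :])
a=cv2.imread("pics/f.png");cv2.imwrite("pics/f.png",cv2.resize(a,(800,343)))
E
```

```text
[489.35409114 166.06558871 211.88780677] 87.82428356931337
```

View pics/f.png

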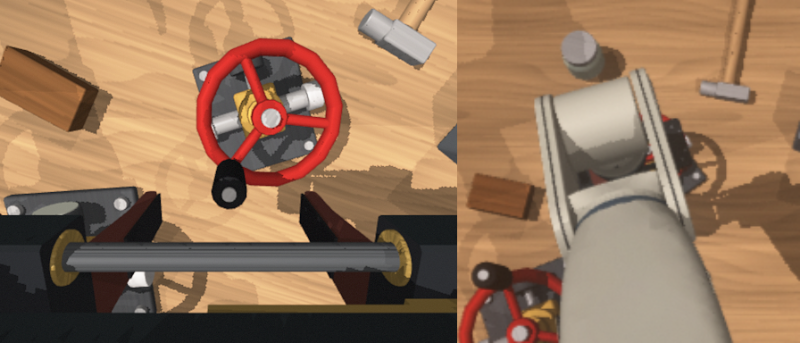

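The handle sits centred between the open fingers, with its top at wrist pixel (228,190) of this composite. I'll descend and grip.

>>> jog_arm(steps=[{"turn": [0,0,0],"dp": [0,0.02,-0.3],"claw": 1},{"turn": [0,0,0],"dp": [0,0.02,-0.6],"claw": 1},{"turn": [0,0,0],"dp": [0,0.02,-0.8],"claw": 1},{"turn": [0,0,0],"dp": [0,0.02,-0.8],"claw": 1},{"turn": [0,0,0],"dp": [0,0.02,-0.8],"claw": 1}])

```text
t: 8.55
ee_pos: [490.3, 167.8, 149.5]
orientation: [-1.339, 0.969, -0.966]
ft_force: [0.1, -0.7, 0.8]
width: 87.9
```

>>> jog_arm(steps=[{"turn": [0,0,0],"dp": [0,0,0],"claw": 0.4},{"turn": [0,0,0],"dp": [0,0,0],"claw": 0.3},{"turn": [0,0,0],"dp": [0,0,0],"claw": 0},{"turn": [0,0,0],"dp": [0,0,0],"claw": 0},{"turn": [0,0,0],"dp": [0,0,0],"claw": 0},{"turn": [0,0,0],"dp": [0,0,0],"claw": 0},{"turn": [0,0,0],"dp": [0,0,0],"claw": 0},{"turn": [0,0,0],"dp": [0,0,0],"claw": 0},{"turn": [0,0,0],"dp": [0,0,0],"claw": 0},{"turn": [0,0,0],"dp": [0,0,0],"claw": 0}])

```text
t: 9.38
ee_pos: [490.4, 167.8, 149.5]
orientation: [-1.339, 0.969, -0.967]
ft_force: [0.1, 0.0, -0.0]
width: 25.8
```

```bash
cat > arc.py <<'E'
import sys
from h import *
# arc.py step_deg ncalls rows : angle from measured pose; shift rows (units of 80 mm) on a 60 mm circle
C=np.array([548.7,149.0]);o=ctrl.get_obs();p=o["ee_pos"][:2]-C
a=np.arctan2(p[1],p[0]);print("t",round(o["t"],2),"ang",np.degrees(a).round(1),"r",np.hypot(*p).round(2),"z",o["ee_pos"][2].round(1),"F",o["ft_force"].round(1),"w",round(o["width"],1))
er=p/np.hypot(*p);et=np.array([-er[1],er[0]]);F=o["ft_force"][:2];print("Fr",(F@er).round(1),"Ft(ccw)",(F@et).round(1))
if len(sys.argv)>1:
    s,n,k=float(sys.argv[1]),int(sys.argv[2]),int(sys.argv[3])
    e=lambda t:60*np.array([np.cos(t),np.sin(t)])
    for c in range(n):
        b=a+np.radians(s*c); print(c,[((e(b+np.radians(s*(j+1)/k))-e(b))/80).round(3).tolist() for j in range(k)])
E
python3 arc.py -12 4 2
```

```text
t 9.38 ang 162.1 r 61.29 z 149.5 F [ 0.1  0.  -0. ] w 25.8
Fr -0.1 Ft(ccw) -0.0
0 [[0.028, 0.073], [0.063, 0.143]]
1 [[0.043, 0.066], [0.092, 0.127]]
2 [[0.055, 0.056], [0.116, 0.105]]
3 [[0.066, 0.043], [0.136, 0.079]]
```

>>> jog_arm(steps=[{"turn": [0,0,0],"dp": [0.028,0.073,0],"claw": 0},{"turn": [0,0,0],"dp": [0.063,0.143,0],"claw": 0},{"turn": [0,0,0],"dp": [0.063,0.143,0],"claw": 0}])

```text
t: 9.63
ee_pos: [496.1, 180.5, 149.5]
orientation: [-1.338, 0.969, -0.966]
ft_force: [0.0, 2.9, -0.4]
width: 25.7
```

```bash
python3 arc.py -12 4 2
```

```text
t 9.63 ang 149.1 r 61.31 z 149.5 F [ 0.   2.9 -0.4] w 25.7
Fr 1.5 Ft(ccw) -2.5
0 [[0.044, 0.065], [0.094, 0.125]]
1 [[0.056, 0.055], [0.118, 0.103]]
2 [[0.067, 0.042], [0.137, 0.076]]
3 [[0.074, 0.027], [0.15, 0.046]]
```

>>> jog_arm(steps=[{"turn": [0,0,0],"dp": [0.044,0.065,0],"claw": 0},{"turn": [0,0,0],"dp": [0.094,0.125,0],"claw": 0},{"turn": [0,0,0],"dp": [0.094,0.125,0],"claw": 0}])

```text
t: 9.88
ee_pos: [504.7, 191.7, 149.5]
orientation: [-1.337, 0.968, -0.966]
ft_force: [2.5, 2.0, -0.4]
width: 25.2
```

>>> jog_arm(steps=[{"turn": [0,0,0],"dp": [0.056,0.055,0],"claw": 0},{"turn": [0,0,0],"dp": [0.118,0.103,0],"claw": 0},{"turn": [0,0,0],"dp": [0.118,0.103,0],"claw": 0}])

```text
t: 10.13
ee_pos: [515.7, 200.5, 149.5]
orientation: [-1.336, 0.966, -0.967]
ft_force: [3.6, -1.7, -0.9]
width: 25.7
```

>>> jog_arm(steps=[{"turn": [0,0,0],"dp": [0.067,0.042,0],"claw": 0},{"turn": [0,0,0],"dp": [0.137,0.076,0],"claw": 0},{"turn": [0,0,0],"dp": [0.137,0.076,0],"claw": 0}])

```text
t: 10.38
ee_pos: [528.1, 206.5, 149.5]
orientation: [-1.335, 0.965, -0.968]
ft_force: [5.2, -3.8, -0.2]
width: 25.9
```

```bash
python3 arc.py -12 5 2
```

```text
t 10.38 ang 109.7 r 61.06 z 149.5 F [ 5.2 -3.8 -0.2] w 25.9
Fr -5.4 Ft(ccw) -3.6
0 [[0.075, 0.023], [0.152, 0.037]]
1 [[0.078, 0.006], [0.157, 0.005]]
2 [[0.078, -0.01], [0.154, -0.028]]
3 [[0.074, -0.026], [0.145, -0.059]]
4 [[0.067, -0.041], [0.13, -0.088]]
```

>>> jog_arm(steps=[{"turn": [0,0,0],"dp": [0.075,0.023,0],"claw": 0},{"turn": [0,0,0],"dp": [0.152,0.037,0],"claw": 0},{"turn": [0,0,0],"dp": [0.152,0.037,0],"claw": 0}])

```text
t: 10.63
ee_pos: [541.7, 209.4, 149.5]
orientation: [-1.335, 0.965, -0.968]
ft_force: [2.0, -4.1, 0.3]
width: 25.4
```

>>> jog_arm(steps=[{"turn": [0,0,0],"dp": [0.078,0.006,0],"claw": 0},{"turn": [0,0,0],"dp": [0.157,0.005,0],"claw": 0},{"turn": [0,0,0],"dp": [0.157,0.005,0],"claw": 0}])

```text
t: 10.88
ee_pos: [555.5, 209.2, 149.5]
orientation: [-1.336, 0.964, -0.969]
ft_force: [1.8, -6.3, 2.5]
width: 25.5
```

>>> jog_arm(steps=[{"turn": [0,0,0],"dp": [0.078,-0.01,0],"claw": 0},{"turn": [0,0,0],"dp": [0.154,-0.028,0],"claw": 0},{"turn": [0,0,0],"dp": [0.154,-0.028,0],"claw": 0}])

```text
t: 11.13
ee_pos: [568.6, 205.9, 149.4]
orientation: [-1.338, 0.964, -0.97]
ft_force: [0.2, -8.5, 4.2]
width: 25.4
```

>>> jog_arm(steps=[{"turn": [0,0,0],"dp": [0.074,-0.026,0],"claw": 0},{"turn": [0,0,0],"dp": [0.145,-0.059,0],"claw": 0},{"turn": [0,0,0],"dp": [0.145,-0.059,0],"claw": 0}])

```text
t: 11.38
ee_pos: [580.4, 199.9, 149.4]
orientation: [-1.34, 0.965, -0.97]
ft_force: [-1.3, -8.2, 5.6]
width: 26.0
```

```bash
python3 arc.py -12 5 2
```

```text
t 11.38 ang 58.1 r 60.02 z 149.4 F [-1.3 -8.2  5.6] w 26.0
Fr -7.7 Ft(ccw) -3.3
0 [[0.064, -0.045], [0.124, -0.096]]
1 [[0.054, -0.057], [0.101, -0.12]]
2 [[0.041, -0.067], [0.074, -0.138]]
3 [[0.026, -0.074], [0.043, -0.151]]
4 [[0.01, -0.078], [0.011, -0.156]]
```

```bash
python3 - <<'E'
import numpy as np
from scipy.optimize import least_squares as ls
p=np.array([(490.4,167.8),(496.1,180.5),(504.7,191.7),(515.7,200.5),(528.1,206.5),(541.7,209.4),(555.5,209.2),(568.6,205.9),(580.4,199.9)])
print(ls(lambda x:np.hypot(*(p-x[:2]).T)-x[2],[548,149,60]).x, ls(lambda x:np.hypot(*(p-x[:2]).T)-60,[548,149]).x)
E
sed -i 's/548.7,149.0/548.3,149.2/' arc.py; python3 arc.py -12 5 2
```

```text
[547.55453762 149.7863905   59.92568681] [547.58352341 149.70456393]
t 11.38 ang 57.7 r 60.07 z 149.4 F [-1.3 -8.2  5.6] w 26.0
Fr -7.7 Ft(ccw) -3.3
0 [[0.064, -0.045], [0.123, -0.097]]
1 [[0.053, -0.058], [0.1, -0.121]]
2 [[0.04, -0.068], [0.073, -0.139]]
3 [[0.025, -0.074], [0.042, -0.151]]
4 [[0.009, -0.078], [0.01, -0.156]]
```

```bash
sed -i 's/548.3,149.2/547.6,149.7/' arc.py; python3 arc.py -12 5 2
```

```text
t 11.38 ang 56.8 r 60.02 z 149.4 F [-1.3 -8.2  5.6] w 26.0
Fr -7.6 Ft(ccw) -3.4
0 [[0.063, -0.046], [0.122, -0.099]]
1 [[0.052, -0.058], [0.098, -0.122]]
2 [[0.039, -0.068], [0.071, -0.14]]
3 [[0.024, -0.075], [0.04, -0.152]]
4 [[0.008, -0.078], [0.008, -0.157]]
```

>>> jog_arm(steps=[{"turn": [0,0,0],"dp": [0.063,-0.046,0],"claw": 0},{"turn": [0,0,0],"dp": [0.122,-0.099,0],"claw": 0},{"turn": [0,0,0],"dp": [0.122,-0.099,0],"claw": 0}])

```text
t: 11.63
ee_pos: [590.9, 191.2, 149.5]
orientation: [-1.341, 0.966, -0.97]
ft_force: [-1.7, -5.1, 5.3]
width: 25.5
```

>>> jog_arm(steps=[{"turn": [0,0,0],"dp": [0.052,-0.058,0],"claw": 0},{"turn": [0,0,0],"dp": [0.098,-0.122,0],"claw": 0},{"turn": [0,0,0],"dp": [0.098,-0.122,0],"claw": 0}])

```text
t: 11.88
ee_pos: [597.1, 183.6, 149.4]
orientation: [-1.339, 0.973, -0.966]
ft_force: [-12.5, 10.7, 8.7]
width: 25.3
```

>>> jog_arm(steps=[{"turn": [0,0,0],"dp": [0.039,-0.068,0],"claw": 0},{"turn": [0,0,0],"dp": [0.071,-0.14,0],"claw": 0},{"turn": [0,0,0],"dp": [0.071,-0.14,0],"claw": 0}])

```text
t: 12.13
ee_pos: [599.4, 181.7, 149.4]
orientation: [-1.329, 0.986, -0.955]
ft_force: [-18.4, 44.0, 6.7]
width: 25.5
```

```bash
python3 arc.py -12 5 2
```

```text
t 12.13 ang 31.7 r 60.85 z 149.4 F [-18.4  44.    6.7] w 25.5
Fr 7.5 Ft(ccw) 47.1
0 [[0.038, -0.069], [0.068, -0.141]]
1 [[0.023, -0.075], [0.037, -0.152]]
2 [[0.006, -0.078], [0.005, -0.157]]
3 [[-0.01, -0.078], [-0.028, -0.154]]
4 [[-0.026, -0.074], [-0.059, -0.145]]
```

>>> jog_arm(steps=[{"turn": [0,0,0],"dp": [0,0,0],"claw": 0},{"turn": [0,0,0],"dp": [0,0,0],"claw": 0},{"turn": [0,0,0],"dp": [0,0,0],"claw": 0}])

```text
t: 12.38
ee_pos: [597.7, 184.4, 149.4]
orientation: [-1.329, 0.989, -0.95]
ft_force: [-10.5, 9.7, 5.9]
width: 25.3
```

```bash
python3 arc.py; python3 - <<'E'
from h import *
d=ctrl.get_image("wrist");t=ctrl.get_image("scene")
a=np.hstack([d["img"],cv2.resize(t["img"][90:290,190:390],(384,384))])[:,:,::-1];cv2.imwrite("pics/g.png",cv2.resize(a,(800,343)))
E
```

```text
t 12.38 ang 34.7 r 60.98 z 149.4 F [-10.5   9.7   5.9] w 25.3
Fr -3.1 Ft(ccw) 14.0
```

View pics/g.png

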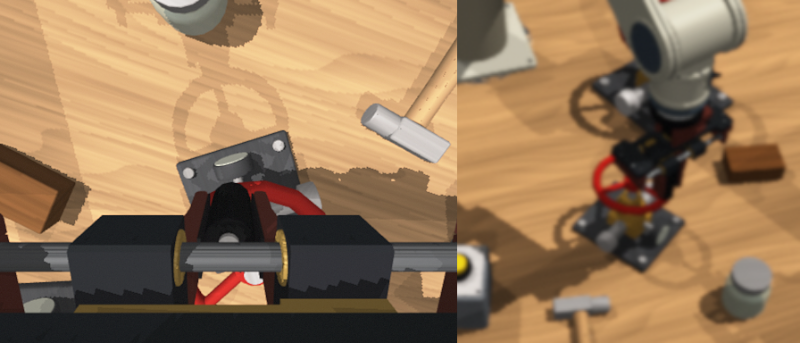

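```bash
cat > arc2.py <<'E'
import sys
from h import *
# arc2.py nrows ang1 ang2.. : rows from measured pose to ang1; next legs from nominal
C=np.array([547.6,149.7]);o=ctrl.get_obs();p=o["ee_pos"][:2]-C
a=np.degrees(np.arctan2(p[1],p[0]));R=cv2.Rodrigues(o["orientation"])[0];R0=cv2.Rodrigues(np.array([-1.339,.969,-.966]))[0]
er=p/np.hypot(*p);et=np.array([-er[1],er[0]]);F=o["ft_force"];print("t",round(o["t"],2),"ang",a.round(1),"r",np.hypot(*p).round(2),"z",o["ee_pos"][2].round(1),"w",round(o["width"],1),"Fr",(F[:2]@er).round(1),"Ft",(F[:2]@et).round(1),"Fz",F[2].round(1),"turnfix",(cv2.Rodrigues(R0@R.T)[0].ravel()/np.pi).round(4))
e=lambda t:60*np.array([np.cos(np.radians(t)),np.sin(np.radians(t))])
k=int(sys.argv[1]);s=p;sa=a
for A in map(float,sys.argv[2:]):
    sa=sa+((A-sa+180)%360-180)-(A-sa) if abs(A-sa)>180 else sa
    print(A,[((e(sa+(A-sa)*(j+1)/k)-s)/80).round(3).tolist() for j in range(k)]);s=e(A);sa=A
E
python3 arc2.py 5 90; python3 arc2.py 1 36.0
```

```text
t 12.48 ang 34.7 r 60.96 z 149.4 w 25.8 Fr -2.7 Ft 14.9 Fz 6.1 turnfix [-0.0061 -0.0041  0.0015]
90.0 [[-0.103, 0.104], [-0.216, 0.194], [-0.344, 0.261], [-0.483, 0.302], [-0.626, 0.316]]
t 12.48 ang 34.7 r 60.96 z 149.4 w 25.8 Fr -2.7 Ft 14.9 Fz 6.1 turnfix [-0.0061 -0.0041  0.0015]
36.0 [[-0.02, 0.007]]
```

>>> jog_arm(steps=[{"turn": [-0.006,-0.004,0.001],"dp": [-0.02,0.012,0],"claw": 0},{"turn": [-0.006,-0.004,0.001],"dp": [-0.02,0.012,0],"claw": 0},{"turn": [-0.006,-0.004,0.001],"dp": [-0.02,0.012,0],"claw": 0}])

```text
t: 12.73
ee_pos: [596.6, 186.0, 149.5]
orientation: [-1.337, 0.97, -0.966]
ft_force: [-0.8, 0.3, 1.0]
width: 25.6
```

```bash
python3 arc2.py 5 90 180
```

```text
t 12.73 ang 36.5 r 60.96 z 149.5 w 25.6 Fr -0.5 Ft 0.8 Fz 1.0 turnfix [-0.0004  0.0001  0.0003]
90.0 [[-0.103, 0.097], [-0.214, 0.182], [-0.339, 0.245], [-0.473, 0.284], [-0.613, 0.297]]
180.0 [[-0.232, -0.037], [-0.441, -0.143], [-0.607, -0.309], [-0.713, -0.518], [-0.75, -0.75]]
```

>>> jog_arm(steps=[{"turn": [0,0,0],"dp": [-0.103,0.097,0],"claw": 0},{"turn": [0,0,0],"dp": [-0.214,0.182,0],"claw": 0},{"turn": [0,0,0],"dp": [-0.339,0.245,0],"claw": 0},{"turn": [0,0,0],"dp": [-0.473,0.284,0],"claw": 0},{"turn": [0,0,0],"dp": [-0.613,0.297,0],"claw": 0},{"turn": [0,0,0],"dp": [-0.613,0.297,0],"claw": 0}])

```text
t: 13.23
ee_pos: [544.7, 209.9, 149.5]
orientation: [-1.339, 0.971, -0.965]
ft_force: [-1.1, 0.4, -0.7]
width: 25.8
```

```bash
python3 arc2.py 7 180 270
```

```text
t 13.23 ang 92.8 r 60.22 z 149.5 w 25.8 Fr 0.4 Ft 1.1 Fz -0.7 turnfix [-0.0003 -0.0007  0.0001]
180.0 [[-0.161, -0.028], [-0.312, -0.088], [-0.447, -0.179], [-0.56, -0.296], [-0.644, -0.436], [-0.696, -0.59], [-0.714, -0.752]]
270.0 [[0.019, -0.167], [0.074, -0.325], [0.164, -0.468], [0.282, -0.586], [0.425, -0.676], [0.583, -0.731], [0.75, -0.75]]
```

>>> jog_arm(steps=[{"turn": [0,0,0],"dp": [-0.161,-0.028,0],"claw": 0},{"turn": [0,0,0],"dp": [-0.312,-0.088,0],"claw": 0},{"turn": [0,0,0],"dp": [-0.447,-0.179,0],"claw": 0},{"turn": [0,0,0],"dp": [-0.56,-0.296,0],"claw": 0},{"turn": [0,0,0],"dp": [-0.644,-0.436,0],"claw": 0},{"turn": [0,0,0],"dp": [-0.696,-0.59,0],"claw": 0},{"turn": [0,0,0],"dp": [-0.714,-0.752,0],"claw": 0},{"turn": [0,0,0],"dp": [-0.714,-0.752,0],"claw": 0}])

```text
t: 13.9
ee_pos: [488.5, 148.5, 149.5]
orientation: [-1.337, 0.97, -0.967]
ft_force: [7.4, -0.0, -8.5]
width: 25.6
```

```bash
python3 arc2.py 7 270
```

```text
t 13.9 ang -178.8 r 59.13 z 149.5 w 25.6 Fr -7.4 Ft 0.2 Fz -8.5 turnfix [-0.0004  0.0003  0.0004]
270.0 [[1.077, -0.654], [1.198, 0.609], [0.006, 0.174], [0.912, -0.714], [1.323, 0.487], [0.062, 0.339], [0.739, -0.734]]
```

```bash
python3 - <<'E'
import numpy as np
from scipy.optimize import least_squares as ls
p=np.array([(596.6,186.0),(544.7,209.9),(488.5,148.5)])
print(ls(lambda x:np.hypot(*(p-x[:2]).T)-60,[548,149]).x)
E
sed -i 's/C=np.array.*;o=/C=np.array([548.4,149.9]);o=/; s/^    sa=.*/    sa=A-((A-sa)%360 if (A-sa)%360<200 else (A-sa)%360-360)/' arc2.py; python3 arc2.py 7 270
```

```text
[548.51463214 150.04526421]
t 13.9 ang -178.6 r 59.94 z 149.5 w 25.6 Fr -7.4 Ft 0.2 Fz -8.5 turnfix [-0.0004  0.0003  0.0004]
270.0 [[0.021, -0.164], [0.079, -0.319], [0.169, -0.458], [0.287, -0.573], [0.428, -0.66], [0.585, -0.714], [0.749, -0.732]]
```

>>> jog_arm(steps=[{"turn": [0,0,0],"dp": [0.021,-0.164,0],"claw": 0},{"turn": [0,0,0],"dp": [0.079,-0.319,0],"claw": 0},{"turn": [0,0,0],"dp": [0.169,-0.458,0],"claw": 0},{"turn": [0,0,0],"dp": [0.287,-0.573,0],"claw": 0},{"turn": [0,0,0],"dp": [0.428,-0.66,0],"claw": 0},{"turn": [0,0,0],"dp": [0.585,-0.714,0],"claw": 0},{"turn": [0,0,0],"dp": [0.749,-0.732,0],"claw": 0},{"turn": [0,0,0],"dp": [0.749,-0.732,0],"claw": 0}])

```text
t: 14.57
ee_pos: [549.2, 90.0, 149.4]
orientation: [-1.336, 0.971, -0.967]
ft_force: [0.3, 0.2, 3.5]
width: 25.5
```

```bash
python3 arc2.py 7 360
```

```text
t 14.57 ang -89.3 r 59.92 z 149.4 w 25.5 Fr -0.2 Ft 0.3 Fz 3.5 turnfix [-0.0006  0.0001  0.0006]
360.0 [[0.165, 0.02], [0.322, 0.076], [0.462, 0.166], [0.579, 0.285], [0.667, 0.426], [0.722, 0.583], [0.741, 0.749]]
```

>>> jog_arm(steps=[{"turn": [0,0,0],"dp": [0.165,0.02,0],"claw": 0},{"turn": [0,0,0],"dp": [0.322,0.076,0],"claw": 0},{"turn": [0,0,0],"dp": [0.462,0.166,0],"claw": 0},{"turn": [0,0,0],"dp": [0.579,0.285,0],"claw": 0},{"turn": [0,0,0],"dp": [0.667,0.426,0],"claw": 0},{"turn": [0,0,0],"dp": [0.722,0.583,0],"claw": 0},{"turn": [0,0,0],"dp": [0.741,0.749,0],"claw": 0},{"turn": [0,0,0],"dp": [0.741,0.749,0],"claw": 0}])

```text
t: 15.23
ee_pos: [608.5, 151.5, 149.5]
orientation: [-1.336, 0.97, -0.966]
ft_force: [3.5, 1.3, -0.2]
width: 25.8
```

```bash
python3 arc2.py 7 450 
```

```text
t 15.23 ang 1.5 r 60.14 z 149.5 w 25.8 Fr 3.5 Ft 1.2 Fz -0.2 turnfix [-0.0008  0.0004  0.0003]
450.0 [[-0.024, 0.164], [-0.082, 0.318], [-0.172, 0.457], [-0.29, 0.572], [-0.431, 0.658], [-0.587, 0.712], [-0.751, 0.73]]
```

>>> jog_arm(steps=[{"turn": [0,0,0],"dp": [-0.024,0.164,0],"claw": 0},{"turn": [0,0,0],"dp": [-0.082,0.318,0],"claw": 0},{"turn": [0,0,0],"dp": [-0.172,0.457,0],"claw": 0},{"turn": [0,0,0],"dp": [-0.29,0.572,0],"claw": 0},{"turn": [0,0,0],"dp": [-0.431,0.658,0],"claw": 0},{"turn": [0,0,0],"dp": [-0.587,0.712,0],"claw": 0},{"turn": [0,0,0],"dp": [-0.751,0.73,0],"claw": 0},{"turn": [0,0,0],"dp": [-0.751,0.73,0],"claw": 0}])

```text
t: 15.9
ee_pos: [545.7, 209.9, 149.5]
orientation: [-1.338, 0.97, -0.964]
ft_force: [-0.3, 1.7, -1.9]
width: 25.4
```

```bash
python3 arc2.py 7 540 
```

```text
t 15.9 ang 92.6 r 60.09 z 149.5 w 25.4 Fr 1.7 Ft 0.3 Fz -1.9 turnfix [-0.0007 -0.0003 -0.    ]
540.0 [[-0.161, -0.026], [-0.313, -0.085], [-0.449, -0.176], [-0.562, -0.294], [-0.646, -0.434], [-0.699, -0.588], [-0.716, -0.75]]
```

>>> jog_arm(steps=[{"turn": [0,0,0],"dp": [-0.161,-0.026,0],"claw": 0},{"turn": [0,0,0],"dp": [-0.313,-0.085,0],"claw": 0},{"turn": [0,0,0],"dp": [-0.449,-0.176,0],"claw": 0},{"turn": [0,0,0],"dp": [-0.562,-0.294,0],"claw": 0},{"turn": [0,0,0],"dp": [-0.646,-0.434,0],"claw": 0},{"turn": [0,0,0],"dp": [-0.699,-0.588,0],"claw": 0},{"turn": [0,0,0],"dp": [-0.716,-0.75,0],"claw": 0},{"turn": [0,0,0],"dp": [-0.716,-0.75,0],"claw": 0}])

```text
t: 16.57
ee_pos: [488.5, 148.5, 149.5]
orientation: [-1.336, 0.971, -0.965]
ft_force: [3.7, -0.2, -4.6]
width: 25.5
```

```bash
python3 arc2.py 7 630
```

```text
t 16.57 ang -178.6 r 59.88 z 149.5 w 25.5 Fr -3.7 Ft 0.3 Fz -4.6 turnfix [-0.0008  0.0001  0.0004]
630.0 [[0.021, -0.164], [0.078, -0.319], [0.168, -0.458], [0.287, -0.573], [0.427, -0.66], [0.584, -0.714], [0.748, -0.732]]
```

>>> jog_arm(steps=[{"turn": [0,0,0],"dp": [0.021,-0.164,0],"claw": 0},{"turn": [0,0,0],"dp": [0.078,-0.319,0],"claw": 0},{"turn": [0,0,0],"dp": [0.168,-0.458,0],"claw": 0},{"turn": [0,0,0],"dp": [0.287,-0.573,0],"claw": 0},{"turn": [0,0,0],"dp": [0.427,-0.66,0],"claw": 0},{"turn": [0,0,0],"dp": [0.584,-0.714,0],"claw": 0},{"turn": [0,0,0],"dp": [0.748,-0.732,0],"claw": 0},{"turn": [0,0,0],"dp": [0.748,-0.732,0],"claw": 0}])

```text
t: 17.23
ee_pos: [549.2, 90.0, 149.4]
orientation: [-1.336, 0.972, -0.965]
ft_force: [0.4, 2.8, 4.3]
width: 25.6
```

```bash
python3 arc2.py 7 720
```

```text
t 17.23 ang -89.2 r 59.92 z 149.4 w 25.6 Fr -2.8 Ft 0.4 Fz 4.3 turnfix [-0.0011 -0.0002  0.0007]
720.0 [[0.165, 0.02], [0.322, 0.076], [0.462, 0.166], [0.579, 0.285], [0.667, 0.426], [0.722, 0.583], [0.74, 0.749]]
```

>>> jog_arm(steps=[{"turn": [0,0,0],"dp": [0.165,0.02,0],"claw": 0},{"turn": [0,0,0],"dp": [0.322,0.076,0],"claw": 0},{"turn": [0,0,0],"dp": [0.462,0.166,0],"claw": 0},{"turn": [0,0,0],"dp": [0.579,0.285,0],"claw": 0},{"turn": [0,0,0],"dp": [0.667,0.426,0],"claw": 0},{"turn": [0,0,0],"dp": [0.722,0.583,0],"claw": 0},{"turn": [0,0,0],"dp": [0.74,0.749,0],"claw": 0},{"turn": [0,0,0],"dp": [0.74,0.749,0],"claw": 0}])

```text
t: 17.9
ee_pos: [608.5, 151.0, 149.5]
orientation: [-1.336, 0.971, -0.965]
ft_force: [3.8, -0.8, 1.1]
width: 25.5
```

```bash
python3 arc2.py 3 755; python3 -c "
import math;print(math.degrees(math.atan2(186.0-149.9,596.6-548.4)))"
```

```text
t 17.9 ang 1.0 r 60.13 z 149.5 w 25.5 Fr 3.8 Ft -0.8 Fz 1.1 turnfix [-0.0011 -0.      0.0003]
755.0 [[-0.019, 0.147], [-0.065, 0.288], [-0.137, 0.417]]
36.831840009785054
```

>>> jog_arm(steps=[{"turn": [0,0,0],"dp": [-0.019,0.147,0],"claw": 0},{"turn": [0,0,0],"dp": [-0.065,0.288,0],"claw": 0},{"turn": [0,0,0],"dp": [-0.137,0.417,0],"claw": 0},{"turn": [0,0,0],"dp": [-0.137,0.417,0],"claw": 0},{"turn": [0,0,0],"dp": [-0.137,0.417,0],"claw": 0},{"turn": [0,0,0],"dp": [-0.137,0.417,0],"claw": 0}])

```text
t: 18.4
ee_pos: [597.9, 184.1, 149.5]
orientation: [-1.335, 0.971, -0.965]
ft_force: [4.3, 2.0, -2.8]
width: 25.9
```

```bash
python3 arc2.py 1 756.5
```

```text
t 18.4 ang 34.7 r 60.16 z 149.5 w 25.9 Fr 4.7 Ft -0.8 Fz -2.8 turnfix [-0.0012  0.0002  0.0003]
756.5 [[-0.016, 0.018]]
```

>>> jog_arm(steps=[{"turn": [0,0,0],"dp": [-0.016,0.02,0],"claw": 0},{"turn": [0,0,0],"dp": [-0.016,0.02,0],"claw": 0},{"turn": [0,0,0],"dp": [-0.016,0.02,0],"claw": 0},{"turn": [0,0,0],"dp": [-0.016,0.02,0],"claw": 0},{"turn": [0,0,0],"dp": [-0.016,0.02,0],"claw": 0}])

```text
t: 18.82
ee_pos: [597.2, 185.1, 149.5]
orientation: [-1.334, 0.97, -0.966]
ft_force: [5.5, 1.2, -3.0]
width: 25.4
```

```bash
python3 arc2.py 1 756.5;python3 - <<'E'
from h import *
d=ctrl.get_image("wrist");t=ctrl.get_image("scene")
a=np.hstack([d["img"],cv2.resize(t["img"],(512,384))])[:,:,::-1];cv2.imwrite("pics/i.png",cv2.resize(a,(800,300)))
E
python3 arc2.py 1 756.5
```

```text
t 18.82 ang 35.8 r 60.17 z 149.5 w 25.4 Fr 5.1 Ft -2.3 Fz -3.0 turnfix [-0.0013  0.0005  0.0005]
756.5 [[-0.007, 0.006]]
t 18.92 ang 35.8 r 60.18 z 149.5 w 25.9 Fr 4.6 Ft -2.5 Fz -2.3 turnfix [-0.0013  0.0005  0.0005]
756.5 [[-0.007, 0.006]]
```

View pics/i.png

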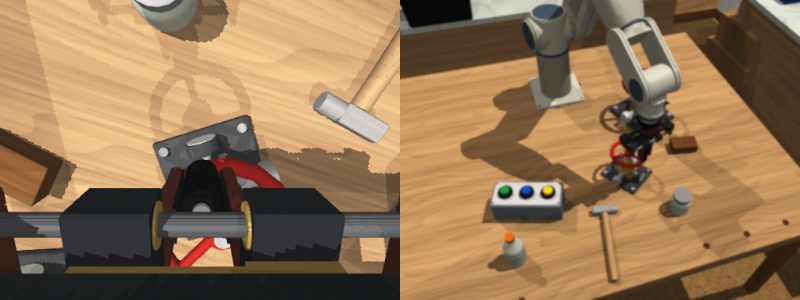

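The handle is held as it was at the stop, and the bystanders haven't moved. I'll nudge the last 0.6° or so and let it settle.

>>> jog_arm(steps=[{"turn": [0,0,0],"dp": [-0.011,0.012,0],"claw": 0},{"turn": [0,0,0],"dp": [-0.011,0.012,0],"claw": 0},{"turn": [0,0,0],"dp": [-0.011,0.012,0],"claw": 0},{"turn": [0,0,0],"dp": [-0.011,0.012,0],"claw": 0},{"turn": [0,0,0],"dp": [-0.011,0.012,0],"claw": 0},{"turn": [0,0,0],"dp": [-0.011,0.012,0],"claw": 0}])

```text
t: 19.42
ee_pos: [597.1, 185.2, 149.6]
orientation: [-1.333, 0.97, -0.967]
ft_force: [6.5, 0.1, -3.0]
width: 25.4
```

```bash
python3 arc2.py 1 756.5
```

```text
t 19.42 ang 36.0 r 60.19 z 149.6 w 25.4 Fr 5.3 Ft -3.8 Fz -3.0 turnfix [-0.0013  0.0009  0.0007]
756.5 [[-0.006, 0.004]]
```

```bash
python3 -c "
from h import *
print(ctrl.close_job())"
```

```text
the job is handed in; nothing more can be done
None
```

I did the job as asked and handed it in at about 19.4 s, with the gripper still holding the crank handle two turns open.

- **Keys:** I pressed blue, then yellow, then green, each down to its bottom at 10–14 N. I lifted clear between presses, and pictures showed the keys back up afterwards.
- **Valve:** I gripped the handle of the smaller wheel (about 131 mm across, against about 190 mm for the look-alike). I closed it clockwise about 126° until it stopped, with up to 47 N sideways on the fingers there, then opened it 720° anticlockwise.
- **Last checks:** The handle angle was 36.0°, and my estimate of the shut stop is 36.3° give or take 0.5°. The gripper read 25.4 mm on the 26 mm handle, and the wheel was pulling back with about 4 N, as its spring should. The last picture shows the bystanders where they were.
- **What disagreed:** The cameras put the keys up to 5 mm apart in x, so I used values in between. The axis position also moved by about 1 mm between fits, so I judged the final angle against the arm position measured at the stop. The last nudge moved the handle only about 0.2°, less than I asked for.

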